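Line up the reagent bottles by size in the blue tray

TASK

Line up the four amber reagent bottles in the blue tray in order of size: one standing upright in the middle of each grey pad, the largest next to the green tag and the smallest at the yellow tag. They are glass, so set them down gently rather than dropping them, and do not knock over the glass flask that stands among them or push it out of its place.

Things in the scene. Friction and masses are not known exactly. Their poses are not given: they have to be found in the camera images.
- bottle_30_center (a point): the smallest of the four round amber glass reagent bottles, with white paper label and white screw cap: 33 mm in diameter, 79 mm high, standing upright on the bench at the start; straight wall up to 54 mm above its underside, then a sloping shoulder and a cap of 21 mm diameter and 14 mm height. This point lies on its axis, half-way up (39.5 mm above its underside); z points up along its axis. The bottle is closed and rigid, about 75 g.
- bottle_60_center (a point): the second smallest of the four round amber glass reagent bottles, with white paper label and white screw cap: 39 mm in diameter, 94 mm high, standing upright on the bench at the start; straight wall up to 67 mm above its underside, then a sloping shoulder and a cap of 23 mm diameter and 15 mm height. This point lies on its axis, half-way up (47 mm above its underside); z points up along its axis. The bottle is closed and rigid, about 130 g.
- bottle_125_center (a point): the second largest of the four round amber glass reagent bottles, with white paper label and white screw cap: 48 mm in diameter, 113 mm high, standing upright on the bench at the start; straight wall up to 82 mm above its underside, then a sloping shoulder and a cap of 25 mm diameter and 16 mm height. This point lies on its axis, half-way up (56.5 mm above its underside); z points up along its axis. The bottle is closed and rigid, about 240 g.
- bottle_250_center (a point): the largest of the four round amber glass reagent bottles, with white paper label and white screw cap: 61 mm in diameter, 138 mm high, standing upright on the bench at the start; straight wall up to 103 mm above its underside, then a sloping shoulder and a cap of 28 mm diameter and 17 mm height. This point lies on its axis, half-way up (69 mm above its underside); z points up along its axis. The bottle is closed and rigid, about 430 g.
- pad_a: one of four equal light grey flat pads (82 x 80 x 3 mm, printed with a dark 70 mm ring), in a row 86 mm apart lengthwise in the fixed blue tray; this one is the end place at the left (+y) end of the tray. Origin at the centre of its underside; its top, where a bottle stands, is 3 mm higher, 7 mm above the bench; z up, y along the row to the left, x across the tray, away from the robot. The tray's outer wall is 100 mm wide across, its rim 20 mm above the bench.
- pad_b: one of four equal light grey flat pads (82 x 80 x 3 mm, printed with a dark 70 mm ring), in a row 86 mm apart lengthwise in the fixed blue tray; this one is second from the left. Origin at the centre of its underside; its top, where a bottle stands, is 3 mm higher, 7 mm above the bench; z up, y along the row to the left, x across the tray, away from the robot. The tray's outer wall is 100 mm wide across, its rim 20 mm above the bench.
- pad_c: one of four equal light grey flat pads (82 x 80 x 3 mm, printed with a dark 70 mm ring), in a row 86 mm apart lengthwise in the fixed blue tray; this one is third from the left. Origin at the centre of its underside; its top, where a bottle stands, is 3 mm higher, 7 mm above the bench; z up, y along the row to the left, x across the tray, away from the robot. The tray's outer wall is 100 mm wide across, its rim 20 mm above the bench.
- pad_d: one of four equal light grey flat pads (82 x 80 x 3 mm, printed with a dark 70 mm ring), in a row 86 mm apart lengthwise in the fixed blue tray; this one is the end place at the right (-y) end of the tray. Origin at the centre of its underside; its top, where a bottle stands, is 3 mm higher, 7 mm above the bench; z up, y along the row to the left, x across the tray, away from the robot. The tray's outer wall is 100 mm wide across, its rim 20 mm above the bench.
- tag_green: flat green tag (70 x 24 x 4 mm, with a small steel clip) fixed on the lip at one end of the blue tray, 62 mm beyond the centre of the end pad; a yellow tag of the same shape is on the other end. Which end has the green one changes. Origin at the centre of its underside, 18 mm above the bench; axes as the tray's.
- flask: bystander: clear glass volumetric flask with a round belly (51 mm across), thin neck and red stopper, 144 mm high, standing loose among the bottles. Origin at the centre of its underside; z up.
Things that resemble listed ones, but are neither listed nor needed, are in the scene too. What is shaped like the part that bears bottle_125_center but pink or purple is not meant. What is shaped like the part that bears bottle_250_center but purple is not meant.

How it is judged:
By the outcome, as a careful person would: the job done as asked, in the order asked, and still so for the second after the job is handed in, with the robot touching nothing.
It also fails if it takes over 115 s, if anything falls off the work surface, if the arm or the gripper's body presses on something with over 40 N, if the wrist force passes 120 N, or if a joint passes its speed limit or range.

ROBOT

A 7-joint arm with a two-finger parallel gripper is mounted at the origin on the work surface. World frame = base frame: x ahead of the robot, y to its left, z up, the work surface at z = 0. Lengths are in m, angles in rad, forces in N, time in s.
With the tool pointing down it reaches from about 0.4 to 0.9 m from the base axis. Payload 5.6 kg.
Tool frame: the origin (TCP) lies midway between the tips of the shut fingers; the grasp point (between the pads) lies 19 mm behind it; y points along the fingers, z is the direction in which the jaws open and shut, and the axes are right-handed (so a half turn about y gives the same grasp; the last joint's range is limited). The gripper opens to 92 mm and grips with 3 to 60 N. Pads are 20 mm wide; open, the fingers measure 128 mm over their backs; the gripper's body (75 mm by 189 mm) begins 69 mm behind the grasp point.
Start: joints at [-1.153, 0.468, -0.012, 1.603, 0.006, 1.071, -0.056], TCP at [0.289, 0.582, 0.215] pointing down, gripper open.
Joint ranges: [-2.53, 2.53], [-0.31, 2.02], [-1.57, 1.55], [0.28, 2.44], [-1.29, 4.43], [0.15, 1.84], [-2.92, 2.92]. Speed limits (rad/s): [2.57, 2.57, 3.14, 3.14, 3.14, 3.14, 3.14].

INTERFACE

Orientations are given as a 3x3 rotation matrix whose columns are the frame's x, y, z axes.
In Python, from station import env, effector, solver, viewer, workorder, search_frame, tip_of gives the robot as it stands. Calls block until the motion is done:
- env.reach(position, orientation): joint-space move of the TCP to a pose.
- env.movel(position, frame=None, rate=0.15): straight line of the TCP; frame=None keeps the orientation; rate is the mean speed in m/s.
- env.goto_joints(angles): joint-space move.
- effector.release() and effector.grasp(squeeze=None): open the fingers fully, or close them until they stop; squeeze is the grip in N (None keeps the last).
- env.pause(seconds).
- solver.inverse_kinematics(position, orientation): joint angles nearest the present ones, or None.
- env.sense(): the state.
- viewer.read_camera(name): name is "scene" or "top"; returns (picture, depth): 480x640x3 uint8, red, green, blue; 480x640 float32, m along the optical axis (not along the pixel's ray), 0 where there is no reading.
- viewer.camera_info(name): a dict with "intrinsics" (3x3 intrinsics, pixels), "eye" and "rotation" of the camera in the world. Camera axes: x right, y up, looking along -z (the intrinsics and any distortion apply to the point x, -y, -z); pixel columns grow to the right and rows downward; lengths in m; the calibration is good to about 2 mm. A picture is of the moment at which its call begins. camera_info takes no time and is no camera call.
A pose or a line that the arm cannot do raises env.PlanningError and nothing moves.
- workorder.finish_job(): hands the job in, once; it reports no verdict.
Trained networks look in the newest picture that a camera, given by its name, has taken for a name from the list of things; names that differ only in an ending like _2 or _b are one class to them, and where a whole thing is asked for, a point or a joint stands for the part that bears it (a point fixed in the world has none). Each returns a list of dicts, best first, with "score" (0 to 1); they miss things now and then, are a little off and sometimes report something else, mostly with a low value. They report only what shows in the picture. A call takes as long as a camera call. They do not tell look-alikes from the thing itself.
- search_frame(camera, name): "at" ([x, y, z] in m, in world coordinates, good to about 4 mm: the middle of the surface that is visible of it).
- tip_of(camera, name): "at" ([x, y, z] in m, in world coordinates, good to about 4 mm: a listed point, or the origin of a listed thing).
The state is a dict: "t": time; "joint_positions": joint angles; "joint_velocities": joint speeds; "tau": joint torques, N m; "ee_pos": TCP position; "tcp_rot": TCP orientation; "wrist_force": force on the tool from outside, world axes, zero at the start; "moment": the same for the moment, N m; "gripper_width": finger opening in m.
Only numpy, scipy, OpenCV 4.12 (cv2) and the standard library are available. Lean on these libraries where they do the work, as an engineer would, in place of code of your own. Each camera call takes 0.05 s, during which the arm holds its last target.

## Working session

There is one attempt and no reset: what is moved stays moved. The work goes in short steps, each a Python script; the robot and the scene stay as the last script left them, time stands still between calls to the robot, and variables do not carry over. Pictures are saved under pics/ and viewed, and the job is handed in when it is done.

```bash
ls; mkdir -p pics
python3 - <<'E'
from station import *
import cv2
for c in ["scene","top"]:
    p,d=viewer.read_camera(c); cv2.imwrite(f"pics/{c}0.png",p[:,:,::-1])
    i=viewer.camera_info(c); print(c,i["eye"],i["rotation"],i["intrinsics"],[k for k in i])
    for n in ["bottle_30_center","pad_a","tag_green","flask"]:
        for r in tip_of(c,n): print(n,[round(x,3) for x in r["at"]],round(r["score"],2))
s=env.sense();print(s["t"],s["ee_pos"],s["tcp_rot"],s["gripper_width"])
E
```

```text
pics
scene [ 0.74635269 -0.47423072  0.89250058] [[ 0.89676514 -0.37171812  0.240079  ]
 [ 0.44244217  0.7624717  -0.47210363]
 [-0.00756397  0.52958715  0.84822181]] [[525.21035136   0.         313.70137677]
 [  0.         525.21035136 241.86449738]
 [  0.           0.           1.        ]] ['intrinsics', 'eye', 'rotation']
bottle_30_center [0.462, 0.128, 0.038] 0.73
pad_a [0.639, 0.057, 0.003] 0.91
pad_a [0.652, -0.114, 0.006] 0.85
pad_a [0.643, -0.029, 0.004] 0.84
pad_a [0.63, 0.147, 0.001] 0.61
tag_green [0.657, -0.172, 0.02] 0.96
flask [0.438, 0.015, 0.001] 0.96
flask [0.437, -0.158, 0.07] 0.45
top [ 0.30608488 -0.00852336  0.96157056] [[ 0.05393981  0.97629102 -0.20963385]
 [-0.99854197  0.05229456 -0.01338741]
 [-0.0021073   0.21005031  0.97768831]] [[451.08411054   0.         318.97175608]
 [  0.         451.08411054 242.35539299]
 [  0.           0.           1.        ]] ['intrinsics', 'eye', 'rotation']
bottle_30_center [0.467, 0.125, 0.04] 0.58
pad_a [0.648, -0.115, 0.009] 0.92
pad_a [0.648, -0.025, -0.0] 0.78
pad_a [0.627, 0.144, 0.003] 0.66
pad_a [0.637, 0.054, 0.006] 0.56
tag_green [0.66, -0.175, 0.021] 0.57
flask [0.437, 0.016, -0.002] 0.89
0.5 [0.28907768 0.58216822 0.21456996] [[ 8.95662760e-01  3.68522375e-05  4.44733875e-01]
 [-4.44733873e-01 -3.76105310e-05  8.95662760e-01]
 [ 4.97338539e-05 -9.99999999e-01 -1.72969137e-05]] 0.09171444683927138
```

View pics/scene0.png

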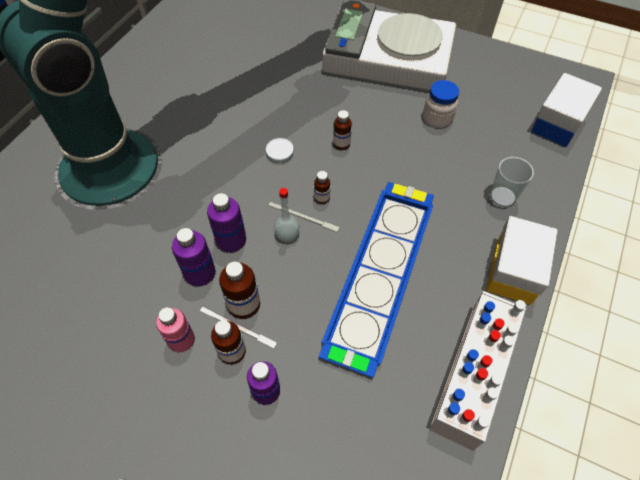

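View pics/top0.png

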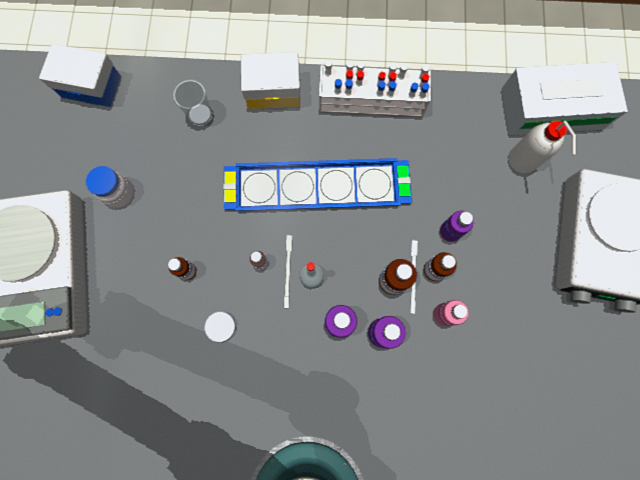

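Run:
```python
from station import *
for c in ["scene","top"]:
    viewer.read_camera(c)
    for n in ["bottle_60_center","bottle_125_center","bottle_250_center"]:
        for r in tip_of(c,n): print(c,n,[round(x,3) for x in r["at"]],round(r["score"],2))
```

```text
scene bottle_60_center [0.433, 0.282, 0.047] 0.71
scene bottle_125_center [0.465, -0.25, 0.054] 0.92
scene bottle_125_center [0.555, -0.282, 0.054] 0.9
scene bottle_125_center [0.375, -0.269, 0.052] 0.77
scene bottle_125_center [0.462, 0.128, 0.04] 0.17
scene bottle_250_center [0.435, -0.158, 0.069] 0.96
scene bottle_250_center [0.343, -0.048, 0.072] 0.92
scene bottle_250_center [0.327, -0.136, 0.067] 0.78
scene bottle_250_center [0.461, 0.127, 0.037] 0.18
top bottle_60_center [0.437, 0.283, 0.05] 0.67
top bottle_125_center [0.467, -0.251, 0.053] 0.89
top bottle_125_center [0.551, -0.279, 0.06] 0.84
top bottle_125_center [0.464, 0.124, 0.04] 0.51
top bottle_250_center [0.346, -0.046, 0.069] 0.9
top bottle_250_center [0.333, -0.137, 0.069] 0.79
top bottle_250_center [0.638, 0.053, 0.006] 0.7
top bottle_250_center [0.439, -0.156, 0.074] 0.59
```

The amber bottles in the scene picture are 250 at (240,288), 125 at (228,340), 30 at (322,187) and 60 at (342,130). The purple and pink ones are look-alikes. The green tag is at the -y end, (348,358), so 250→d, 125→c, 60→b and 30→a. Next I refine the poses from depth and colour.

```bash
cat > h.py <<'E'
from station import *
import numpy as np, cv2
def cloud(c):
    p,d=viewer.read_camera(c); i=viewer.camera_info(c); K=i["intrinsics"]
    v,u=np.mgrid[0:480,0:640]
    X=np.stack([(u-K[0,2])/K[0,0]*d,-(v-K[1,2])/K[1,1]*d,-d],-1)
    W=X@np.array(i["rotation"]).T+np.array(i["eye"])
    W[d<=0]=np.nan
    return p,W
B={"30":(.079,.0165,.0105),"60":(.094,.0195,.0115),"125":(.113,.024,.0125),"250":(.138,.0305,.014)}
def cap(W,b,xy,z0=0):
    h=B[b][0]; m=(np.abs(W[...,2]-h-z0)<.004)&(np.hypot(W[...,0]-xy[0],W[...,1]-xy[1])<.025)
    q=W[m]
    if len(q)<5: return None,len(q)
    (x,y),r=cv2.minEnclosingCircle(q[:,:2].astype(np.float32))
    return np.round(np.r_[x,y,r,q.mean(0)],4),len(q)
E
python3 - <<'E'
from h import *
g={"30":(.464,.126),"60":(.435,.283),"125":(.466,-.250),"250":(.437,-.157)}
for c in ["scene","top"]:
    p,W=cloud(c)
    for b in g: print(c,b,*cap(W,b,g[b]))
    # pads: light grey near z=.007
    mx=p.max(2).astype(int);mn=p.min(2).astype(int)
    m=(mn>150)&(mx-mn<40)&(W[...,0]>.55)&(W[...,0]<.73)&(np.abs(W[...,1]-.015)<.19)&(np.abs(W[...,2]-.007)<.01)
    n,l,st,ce=cv2.connectedComponentsWithStats(m.astype(np.uint8))
    print("padz",np.median(W[m][:,2]),n)
    q=W[m][:,:2].astype(np.float32)
    (cx,cy),wh,a=cv2.minAreaRect(q);print("rect",cx,cy,wh,a)
    blue=(p[...,2]>p[...,0].astype(int)+60)&(p[...,2]>p[...,1].astype(int)+40)&(W[...,0]>.55)&(W[...,0]<.73)&(np.abs(W[...,1]-.015)<.23)&(W[...,2]>.013)&(W[...,2]<.03)
    print("blue",cv2.minAreaRect(W[blue][:,:2].astype(np.float32)),np.median(W[blue][:,2]))
    for n in range(1,n):
        if st[n,4]>200: print(st[n,4],np.nanmean(W[l==n],0))
    # flask
    print([ (k,np.round(r["at"],3)) for k in ["pad_a"] for r in tip_of(c,k)])
E
```

```text
scene 30 [0.4611 0.1261 0.0117 0.4609 0.1253 0.0789] 83
scene 60 [0.4351 0.2815 0.0125 0.4344 0.2816 0.0939] 79
scene 125 [ 0.4649 -0.2468  0.0136  0.4654 -0.2473  0.113 ] 189
scene 250 [ 0.4372 -0.158   0.0149  0.4378 -0.1588  0.1382] 209
padz 0.007483894071375119 5
rect 0.6400953531265259 0.015653207898139954 (0.08173112571239471, 0.34140488505363464) 5.148461818695068
blue ((0.6394847631454468, 0.016212061047554016), (0.10921034961938858, 0.413747638463974), 5.09213924407959) 0.01932939238921072
1218 [0.62916219 0.14303519 0.0074452 ]
1381 [0.63696269 0.05709722 0.00748692]
1555 [ 0.64463347 -0.02839686  0.00748932]
1738 [ 0.65212845 -0.11304742  0.00746279]
[('pad_a', array([0.637, 0.058, 0.006])), ('pad_a', array([0.63 , 0.147, 0.003])), ('pad_a', array([ 0.65 , -0.111,  0.009])), ('pad_a', array([ 0.644, -0.028,  0.005]))]
top 30 [0.4601 0.1285 0.0103 0.4601 0.1286 0.0777] 80
top 60 [0.434  0.2846 0.0121 0.434  0.285  0.0927] 104
top 125 [ 0.465  -0.2453  0.0126  0.4645 -0.2447  0.1116] 123
top 250 [ 0.4371 -0.156   0.0138  0.4366 -0.1558  0.1366] 167
padz 0.005692513501240837 5
rect 0.6399224996566772 0.016331881284713745 (0.08336061984300613, 0.3388630449771881) 4.967040538787842
blue ((0.6399195194244385, 0.018513500690460205), (0.1102982833981514, 0.410776823759079), 5.047525405883789) 0.017610768869794402
1176 [ 0.65093857 -0.11123241  0.00557364]
1190 [0.63549143 0.05958188 0.00570147]
1177 [ 0.64343627 -0.026132    0.0056944 ]
1187 [0.62827799 0.14583588 0.00570053]
[('pad_a', array([0.626, 0.138, 0.006])), ('pad_a', array([0.64 , 0.055, 0.007])), ('pad_a', array([ 0.645, -0.116,  0.009])), ('pad_a', array([ 0.645, -0.03 ,  0.002]))]
```

```bash
cat >> h.py <<'E'
C=np.array([.6401,.0158]); YAW=np.radians(5.05)
ey=np.array([-np.sin(YAW),np.cos(YAW)])
PAD={k:C+ey*s for k,s in zip("abcd",(.129,.043,-.043,-.129))}
POS={"30":np.array([.4606,.127]),"60":np.array([.4344,.283]),"125":np.array([.4649,-.2461]),"250":np.array([.4372,-.157])}
G={"30":.040,"60":.050,"125":.062,"250":.082}
DEST={"30":"a","60":"b","125":"c","250":"d"}
def R(deg):
    z=np.array([np.cos(np.radians(deg)),np.sin(np.radians(deg)),0]); y=np.array([0,0,-1.]); return np.c_[np.cross(y,z),y,z]
E
python3 - <<'E'
from h import *
for b in ["250","125","60","30"]:
    for nm,xy in (("pick",POS[b]),("place",PAD[DEST[b]])):
        for z in (G[b]-.019+.007,G[b]+.12):
            for a in (5,50,95,185,230,275):
                q=solver.inverse_kinematics(np.r_[xy,z],R(a))
                print(b,nm,round(z,3),a,None if q is None else np.round(q,2))
E
```

```text
250 pick 0.07 5 [-0.3   0.45  0.7   2.19 -0.48  0.65  0.82]
250 pick 0.07 50 [-0.19  0.42  0.56  2.18 -0.38  0.63  1.51]
250 pick 0.07 95 [-0.03  0.39  0.35  2.17 -0.23  0.61  2.15]
250 pick 0.07 185 [-0.69  0.86  1.34  2.21 -1.05  1.02 -1.78]
250 pick 0.07 230 [-0.59  0.65  1.12  2.2  -0.84  0.82 -1.18]
250 pick 0.07 275 [-0.51  0.56  0.98  2.2  -0.72  0.74 -0.52]
250 pick 0.202 5 [-0.42  0.19  0.78  2.09 -0.17  0.92  0.54]
250 pick 0.202 50 [-0.36  0.18  0.72  2.09 -0.15  0.92  1.31]
250 pick 0.202 95 [-0.32  0.18  0.67  2.09 -0.14  0.92  2.08]
250 pick 0.202 185 [-0.83  0.42  1.39  2.11 -0.49  1.01 -2.24]
250 pick 0.202 230 [-0.83  0.42  1.39  2.11 -0.49  1.01 -1.45]
250 pick 0.202 275 [-0.58  0.22  0.98  2.1  -0.23  0.93 -0.95]
250 place 0.07 5 [-0.23  0.69  0.5   1.7  -0.42  0.86  0.54]
250 place 0.07 50 [-0.13  0.67  0.35  1.69 -0.29  0.84  1.22]
250 place 0.07 95 [-0.04  0.65  0.22  1.68 -0.18  0.83  1.92]
250 place 0.07 185 [-0.65  1.13  1.33  1.72 -1.16  1.29 -2.09]
250 place 0.07 230 [-0.65  1.13  1.33  1.72 -1.16  1.29 -1.31]
250 place 0.07 275 [-0.42  0.78  0.8   1.71 -0.
[... 4135 characters left out ...]
 -0.32  0.75  0.07]
30 place 0.028 50 [-0.41  0.69  0.18  1.74 -0.17  0.73  0.73]
30 place 0.028 95 [-0.3   0.68  0.04  1.73 -0.03  0.73  1.41]
30 place 0.028 185 [-0.05  0.71 -0.31  1.71  0.29  0.76  2.72]
30 place 0.028 230 [-1.06  1.21  1.33  1.78 -1.25  1.27 -1.64]
30 place 0.028 275 [-0.67  0.74  0.55  1.76 -0.52  0.79 -1.34]
30 place 0.16 5 [-0.56  0.53  0.39  1.68 -0.23  0.97  0.  ]
30 place 0.16 50 [-0.44  0.52  0.22  1.68 -0.13  0.96  0.7 ]
30 place 0.16 95 [-0.34  0.51  0.08  1.67 -0.05  0.96  1.42]
30 place 0.16 185 [-0.1   0.53 -0.25  1.65  0.15  0.98  2.83]
30 place 0.16 230 [-1.08  0.94  1.34  1.72 -0.95  1.3  -1.79]
30 place 0.16 275 [-0.72  0.57  0.62  1.7  -0.38  1.   -1.45]
```

```bash
cat >> h.py <<'E'
def T(): return round(env.sense()["t"],1)
def pick(b,yaw,squeeze,xy=None,hover=.24):
    xy=POS[b] if xy is None else xy; z=G[b]-.019
    env.reach(np.r_[xy,hover],R(yaw)); print("hover",T())
    env.movel(np.r_[xy,z],rate=.18)
    s=env.sense(); print("down",T(),np.round(s["ee_pos"],4),np.round(s["wrist_force"],1))
    effector.grasp(squeeze=squeeze); s=env.sense(); print("grip",T(),round(s["gripper_width"],4),np.round(s["wrist_force"],1))
def place(b,lift=.09,via=None):
    z=G[b]-.019; p=env.sense()["ee_pos"]
    env.movel(np.r_[p[:2],z+lift],rate=.15)
    s=env.sense(); print("lift",T(),round(s["gripper_width"],4),np.round(s["wrist_force"],1))
    g=PAD[DEST[b]]
    for v in (via or []): env.movel(np.r_[v,z+lift],frame=R(5.05),rate=.2)
    env.movel(np.r_[g,z+lift],frame=R(5.05),rate=.2); print("over",T())
    env.movel(np.r_[g,z+.012],rate=.12)
    env.pause(.2); f0=env.sense()["wrist_force"][2]
    for k in range(12):
        h=.010-.001*k
        env.movel(np.r_[g,z+h],rate=.02)
        f=env.sense()["wrist_force"][2]
        if abs(f-f0)>1.5: break
    s=env.sense(); print("touch h",round(h,4),"df",round(f-f0,2),np.round(s["ee_pos"],4),s["gripper_width"],T())
def leave(up=.24):
    effector.release(); p=env.sense()["ee_pos"]; print("rel",T())
    env.movel(np.r_[p[:2],up],rate=.2); print("up",T())
E
python3 - <<'E'
from h import *
env.movel(np.r_[env.sense()["ee_pos"][:2],.28],rate=.2)
pick("250",50,35); place("250")
p,W=cloud("scene"); cv2.imwrite("pics/s1.png",p[:,:,::-1])
E
```

```text
hover 4.2
down 5.4 [ 0.4378 -0.1572  0.0636] [-0.1  0.1  0.9]
grip 6.0 0.0603 [-1.1 -0.8  3.5]
lift 6.7 0.0603 [ 0.2 -0.2 -4.1]
over 7.9
touch h 0.008 df -1.66 [ 0.6514 -0.1127  0.0709] 0.060737565656380166 9.7
```

View pics/s1.png

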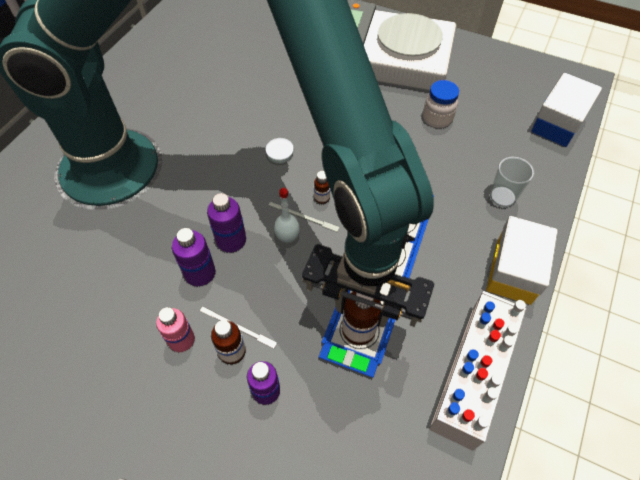

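The large bottle is held upright over pad d, at about (360,325). The force change was downward, so it was motion noise and not contact. I'll keep lowering with a settled reading at each step.

```bash
python3 - <<'E'
s=open('h.py').read()
a=s.index("    env.pause(.2); f0="); b=s.index("def leave")
s=s[:a]+'''    touch(b,z,g,.009)
def touch(b,z,g,h0):
    env.movel(np.r_[g,z+h0],rate=.03); env.pause(.3)
    f0=np.mean([env.sense()["wrist_force"][2]]); 
    for k in range(1,10):
        h=h0-.0007*k
        env.movel(np.r_[g,z+h],rate=.02); env.pause(.1)
        f=env.sense()["wrist_force"][2]; print(round(h,4),round(f-f0,2),round(env.sense()["ee_pos"][2]-z,4))
        if f-f0>1.5: break
    s=env.sense(); print("touch",np.round(s["ee_pos"],4),round(s["gripper_width"],4),T())
'''+s[b:]
open('h.py','w').write(s)
E
python3 - <<'E'
from h import *
b="250";touch(b,G[b]-.019,PAD["d"],.0085)
E
```

```text
0.0078 0.66 0.0078
0.0071 3.2 0.0074
touch [ 0.6516 -0.1127  0.0704] 0.0608 11.0
```

Run:
```python
from h import *
leave()
pick("125",95,25,hover=.20); place("125",lift=.09,via=[np.array([.52,-.04])])
leave()
p,W=cloud("scene"); cv2.imwrite("pics/s2.png",p[:,:,::-1])
```

```text
rel 11.6
up 12.6
hover 14.1
down 15.1 [ 0.4655 -0.2465  0.0437] [ 0.3 -1.   0.7]
grip 15.9 0.0474 [-0.5 -1.8  0.4]
lift 16.6 0.0477 [ 1.4  0.3 -3.3]
over 19.1
0.0083 -1.02 0.0083
0.0076 -0.47 0.0076
0.0069 3.19 0.0072
touch [ 0.644  -0.0271  0.0502] 0.0478 21.5
rel 22.3
up 23.4
```

View pics/s2.png

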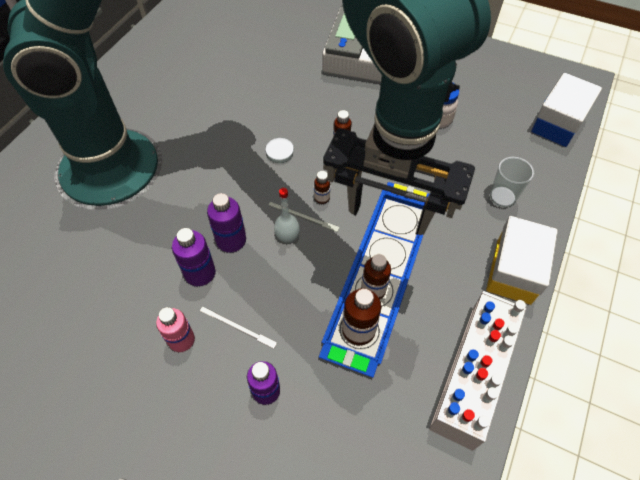

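Both large bottles stand in the tray, at about (362,318) and (376,275), and the flask at (287,228) has not moved. Next are 60 and 30.

Run:
```python
from h import *
pick("60",5,20,hover=.20); place("60",lift=.09)
leave(.22)
pick("30",5,15,hover=.20); place("30",lift=.09)
leave(.25)
env.reach([.35,.40,.30],R(5)); print(T())
for c in ["scene","top"]:
    p,W=cloud(c); cv2.imwrite(f"pics/{c}3.png",p[:,:,::-1])
    for b in B:
        q,n=cap(W,b,PAD[DEST[b]],.007); print(c,b,None if q is None else (np.round((q[:2]-PAD[DEST[b]])*1000,1),q,n))
    print([(np.round(r["at"],3),round(r["score"],2)) for r in tip_of(c,"flask")])
```

```text
hover 24.9
down 25.9 [0.4352 0.2831 0.0317] [-0.5 -0.4  0. ]
grip 26.8 0.0387 [1.3 0.5 0.2]
lift 27.5 0.0389 [-0.3 -0.2 -1.3]
over 29.2
0.0083 -0.91 0.0083
0.0076 -0.09 0.0076
0.0069 1.4 0.0071
0.0062 6.52 0.007
touch [0.6365 0.0586 0.038 ] 0.0386 31.9
rel 32.9
up 33.9
hover 34.7
down 35.8 [0.4614 0.1267 0.0215] [-0.4 -0.6  0.4]
grip 36.8 0.0325 [ 1.   0.2 -1.2]
lift 37.5 0.0328 [ 0.1  0.  -1.4]
over 38.5
0.0083 0.99 0.0083
0.0076 1.67 0.0076
touch [0.6287 0.1443 0.0286] 0.0328 40.5
rel 41.5
up 42.8
44.2
scene 30 (array([-1.2, -1. ]), array([0.6275, 0.1433, 0.0115, 0.628 , 0.1428, 0.0858]), 90)
scene 60 (array([-0.6,  0.3]), array([0.6357, 0.0589, 0.0123, 0.6357, 0.0581, 0.101 ]), 119)
scene 125 (array([-0.9, -0.8]), array([ 0.643 , -0.0278,  0.0129,  0.6427, -0.0284,  0.12  ]), 155)
scene 250 (array([-0.2, -1.6]), array([ 0.6513, -0.1143,  0.015 ,  0.6504, -0.1148,  0.1452]), 233)
[(array([0.439, 0.016, 0.004]), 0.66)]
top 30 (array([-1.7,  2. ]), array([0.627 , 0.1463, 0.0109, 0.6271, 0.1463, 0.0848]), 77)
top 60 (array([-2.3,  2.7]), array([0.634 , 0.0613, 0.0119, 0.6346, 0.0613, 0.0998]), 91)
top 125 (array([-1.7,  1.6]), array([ 0.6422, -0.0254,  0.0129,  0.6419, -0.0254,  0.1186]), 118)
top 250 (array([-1.4,  1.6]), array([ 0.6501, -0.1111,  0.0145,  0.6495, -0.1114,  0.1436]), 144)
[(array([ 0.437,  0.014, -0.002]), 0.56)]
```

View pics/scene3.png

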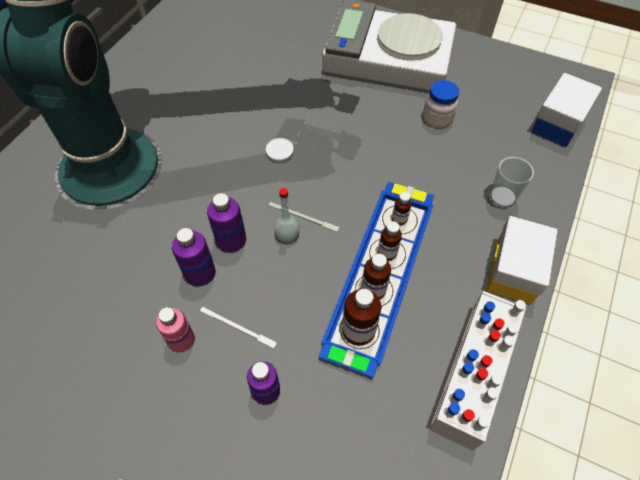

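View pics/top3.png

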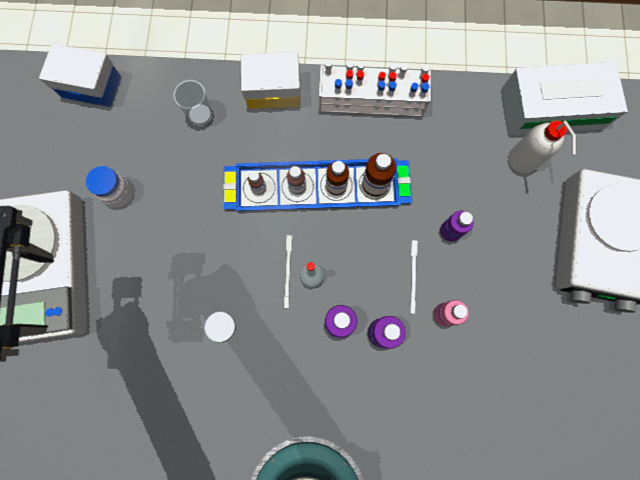

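Both pictures show the four bottles upright and in order: scene (402,207), (391,240), (377,275) and (362,318), with the largest at the green tag. The flask is still at (287,228), as before. I'm handing in the job.

```bash
python3 -c "
from station import *
print(workorder.finish_job()); print(env.sense()['t'])"
```

```text
the job is handed in; nothing more can be done
None
the job is handed in; nothing more can be done
```

The four amber bottles stand upright in the blue tray in size order: 250 on pad d at the green tag, 125 on pad c, 60 on pad b and 30 on pad a at the yellow tag. I set each one down in sub-millimetre steps until the wrist felt light contact, then released it. The job was handed in after about 44 s of the 115 s allowed.

- **Centring:** the last pictures from both cameras put every bottle within about 1–4 mm of its pad centre. The two cameras differ from each other by 2–3 mm in y, as they already did in the first measurements; averaged, the offset is about 2 mm or less.
- **Upright:** all four cap tops are at the expected height, to within about 1.5 mm.
- **Flask:** it is still at (0.438, 0.015), the same as at the start within measurement error, and the purple and pink bottles look unmoved in the pictures.
- **False contact reading:** on the first placement, a force change from the arm's own motion tripped the contact check about 1 mm above the pad. I had not released the bottle. I repeated the lowering with settled readings and used that method for the other three.

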